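# Cover the specimen cup from behind the bottles

## Robot

A 6-joint arm with a two-finger parallel gripper is mounted at the origin on the work surface. World frame = base frame: x ahead of the robot, y to its left, z up, the work surface at z = 0. Lengths are in mm, angles in rad, forces in N, time in s.
With the tool pointing down it reaches from about 300 to 875 mm from the base axis. Payload 6.4 kg.
Tool frame: the origin (TCP) lies at the very end of the fingers, on their centre line; the grasp point (between the pads) lies 19 mm behind it; z points along the fingers, y is the direction in which the jaws open and shut (so a half turn about z gives the same grasp; the last joint's range is limited). The gripper opens to 85 mm and grips with 20 to 120 N. Pads are 22 mm wide; open, the fingers measure 114 mm over their backs; the gripper's body (76 mm by 85 mm) begins 54 mm behind the grasp point. The pads swing forward as they close: fully open they stand 13 mm farther back than shut.
Start: joints at [0.922, 0.181, 1.607, -0, 1.354, -0.206], TCP at [246.362, 519.564, 231.288] pointing down, gripper open.
Joint ranges: [-2.99, 2.99], [-0.89, 2.07], [0.3, 2.58], [-1.14, 4.28], [0, 2.63], [-3.12, 3.12]. Speed limits (rad/s): [2.57, 2.57, 3.01, 3.14, 3.14, 3.14].

## Interface

Orientations are given as a unit quaternion [w, x, y, z].
In Python, from bench import manip gives the robot as it stands.
- The arm moves only by the tool jog_arm, never from a script. Its argument "plan" is a list of rows, each a list of 7 numbers: the shift along the tool's x, y, z in mm, then the turn, a rotation vector about the tool's x, y, z in rad, then the opening, from 0 (shut) to 1 (fully open). A call has 1 to 5 rows; each row is the pose to reach, as a shift and turn from the pose measured when the call began, along the tool's axes at that moment; what a row does not reach only later rows make up. A row lasts 1/8 s, in which the tool goes at most 62.5 mm and 10.7 degrees, less where a joint would pass 70% of its speed; a pose out of reach is approached as far as the arm can. A call with a gripper value outside its range is refused whole. The fingers move at their own pace and stop on an object; the grip force is fixed at half the most. Time passes only in rows, so rows that repeat a pose let the fingers close. It gives the time, the measured TCP pose, the force and the opening at its end, in the units of the state.
- manip.sense(): the state, without advancing time (a new reading comes with each control period).
- manip.snapshot(name): name is "side" or "top"; returns a dict with "image" (480x640x3 uint8, red, green, blue), "depth" (480x640 float32, mm along the optical axis (not along the pixel's ray), 0 where there is no reading), "fx", "fy", "cx", "cy" (pixels), "R" (3x3) and "t" (3): a world point X has camera coordinates R X + t. Camera axes: x right, y down, z forward; pixel columns grow to the right and rows downward; lengths in mm; the calibration is good to about 2 mm. A picture is of the moment at which its call begins.
- manip.job_done(): hands the job in, once; it reports no verdict.
The state is a dict: "time_s": time; "joint_positions": joint angles; "joint_vel": joint speeds; "joint_torque": joint torques, N m; "tcp_pos": TCP position; "tcp_rot": TCP orientation; "contact_force": force on the tool from outside, world axes, zero at the start; "ft_torque": the same for the moment, N m; "width": finger opening in mm.
Only numpy, scipy, OpenCV 4.12 (cv2) and the standard library are available. Lean on these libraries where they do the work, as an engineer would, in place of code of your own. Each camera call takes 0.05 s, during which the arm holds its last target.

## Task

The two white cups stand in the grey storage tray behind a capped bottle and a steel canister. First move the bottle and the canister out of the way, to stand in the empty aluminium side tray; only then fetch the open cup, set it mouth-up in the middle of the warming plate, and put the mouth-down cup on it as a cover, rim on rim and evenly centred. With the cups in place, stand the bottle and the canister back in the storage tray, each within a centimetre of the spot where it stood at the start, and do not knock the stack of petri dishes or the wide beaker about.

Things in the scene. Friction and masses are not known exactly. Their poses are not given: they have to be found in the camera images.
- bottle_mid (a point): Capped clear glass reagent bottle with a paper band, standing upright, 150 mm tall, about 0.3 kg: round body 56 mm in diameter up to 100 mm above its foot, then narrowing to a round blue cap 34 mm in diameter from 122 to 150 mm above the foot. The point is on its axis, 75 mm above the foot; z up. Stands at the start in the storage tray, in the row nearer the robot; its spot at the start is the spot it must return to.
- canister_mid (a point): Plain steel cylinder with a flat lid, the same diameter all the way up: 54 mm (55 mm at the lid band), 150 mm tall, about 0.36 kg. The point is on its axis, 75 mm above the foot; z up. Stands at the start in the storage tray beside the bottle (about 100 mm from it, either side), in the row nearer the robot; its spot at the start is the spot it must return to.
- cup_up_mid (a point): White straight-sided cup standing mouth-up (open at the top, hollow seen from above), 60 mm outside diameter, 65 mm tall, wall 5 mm, about 90 g. The point is on its axis, 32.5 mm above the foot; z up, towards its mouth. Stands at the start in the storage tray in the row farther from the robot, about 64 mm behind the bottle or the canister (a gap of 4 to 10 mm).
- cup_down_mid (a point): The twin of the other white cup (60 mm outside diameter, 65 mm tall, wall 5 mm, about 90 g) standing mouth-down: its flat closed bottom is on top. The point is on its axis, 32.5 mm above its rim; z up, away from its mouth. Stands at the start beside the mouth-up cup (about 100 mm from it, either side).
- storage_tray: Fixed grey plastic tray in the middle, 150 mm (x) by 240 mm (y), with a low lip 14 mm high, floor 4 mm thick. Origin at the centre of its underside; x points away from the robot, y along its long side, z up. The rows of things run along y: bottle and canister at about x = -34 mm, cups at x = +30 mm.
- side_tray: Fixed empty aluminium tray on the left or right side, 220 mm (x) by 130 mm (y), with a low lip 14 mm high and 4 mm thick, floor 4 mm thick. Origin at the centre of its underside; x along its long side, roughly away from the robot, z up. Both vessels stand in it with room if set 50 mm either way from its centre along x.
- plate_top (a point): Centre of the top face of the fixed warming plate on the other side: white square box 140 by 140 mm with a dark square metal top 124 by 124 mm, the face 45 mm above the table; z up.
- dish_stack: Bystander: stack of four petri dishes (one piece), 90 mm in diameter, 57 mm tall, beyond the storage tray to the left or right. Origin at the centre of its underside.
- beaker: Bystander: wide white beaker, mouth-up, 80 mm in diameter, 85 mm tall, beyond the storage tray to the left or right. Origin at the centre of its underside.
Things that resemble listed ones, but are neither listed nor needed, are in the scene too. Leave any black or purple look-alike of the part that bears cup_up_mid alone.

How it is judged (in metres and radians):
On the way, in this order (a step that is already met when the one before it is completed fails the run):
1. the bottle and the canister both stand upright in the side tray while both cups are still in the storage tray (x of bottle_mid in the frame of side_tray between -0.09 and 0.09 m and y of bottle_mid in the frame of side_tray between -0.05 and 0.05 m and z of bottle_mid in the frame of side_tray between 0.07 and 0.088 m and angle between each of bottle_mid, canister_mid's own z axis and vertical below 0.1 rad and x of canister_mid in the frame of side_tray between -0.09 and 0.09 m and y of canister_mid in the frame of side_tray between -0.05 and 0.05 m and z of canister_mid in the frame of side_tray between 0.07 and 0.088 m and horizontal distance between each of cup_up_mid, cup_down_mid and storage_tray below 0.12 m), for 0.2 s.
2. the mouth-up cup stands mouth-up on the warming plate, within 15 mm of its centre, bottle and canister still in the side tray (x of bottle_mid in the frame of side_tray between -0.09 and 0.09 m and y of bottle_mid in the frame of side_tray between -0.05 and 0.05 m and z of bottle_mid in the frame of side_tray between 0.07 and 0.088 m and angle between each of bottle_mid, canister_mid's own z axis and vertical below 0.1 rad and x of canister_mid in the frame of side_tray between -0.09 and 0.09 m and y of canister_mid in the frame of side_tray between -0.05 and 0.05 m and z of canister_mid in the frame of side_tray between 0.07 and 0.088 m and horizontal distance between cup_up_mid and plate_top below 0.015 m and z of cup_up_mid in the frame of plate_top between 0.028 and 0.037 m and angle between cup_up_mid's own z axis and vertical below 0.06 rad), for 0.2 s.
3. the mouth-down cup sits on it rim on rim, centred within 5 mm, bottle and canister still in the side tray (all of step 2 and horizontal distance between cup_down_mid and cup_up_mid below 0.005 m and z of cup_down_mid in the frame of cup_up_mid between 0.061 and 0.068 m and angle between cup_down_mid's own z axis and vertical below 0.06 rad), for 0.2 s.
At the end, for the whole second after the job is handed in: The mouth-up cup stands on the warming plate within 15 mm of its centre, the mouth-down cup sits level on it rim on rim with the axes within 5 mm, and the bottle and the canister stand upright in the storage tray, each within 15 mm of where it stood at the start; all at rest (horizontal distance between cup_up_mid and plate_top below 0.015 m and z of cup_up_mid in the frame of plate_top between 0.028 and 0.037 m and angle between each of cup_up_mid, cup_down_mid's own z axis and vertical below 0.06 rad and horizontal distance between cup_down_mid and cup_up_mid below 0.005 m and z of cup_down_mid in the frame of cup_up_mid between 0.061 and 0.068 m and distance of each of bottle_mid, canister_mid from where it was at the start of the episode below 0.015 m and angle between each of bottle_mid, canister_mid's own z axis and vertical below 0.1 rad and linear speed of each of bottle, canister, cup_up, cup_down below 0.02 m/s); the robot touches nothing.
It fails at once if the dish stack is pushed more than 30 mm or tipped (distance of dish_stack from where it was at the start of the episode above 0.03 m or angle between dish_stack's own z axis and vertical above 0.3 rad).
It fails at once if the beaker is pushed more than 30 mm or tipped (distance of beaker from where it was at the start of the episode above 0.03 m or angle between beaker's own z axis and vertical above 0.3 rad).
It also fails if it takes over 144 s, if anything falls off the work surface, if the arm or the gripper's body presses on something with over 40 N, if the wrist force passes 120 N, or if a joint passes its speed limit or range.

## Working session

There is one attempt and no reset: what is moved stays moved. The work goes in short steps, Python scripts to look and compute and a tool call to move; the robot and the scene stay as the last step left them, time stands still between calls to the robot, and variables do not carry over. Pictures are saved under pics/ and viewed, and the job is handed in when it is done.

Besides the shell and the picture viewer there is one more tool, called after "Emit:" as name(argument=value, ...) on one line, values as JSON. jog_arm: Moves the arm, as the interface text tells. Its arguments: {"type":"object","properties":{"plan":{"type":"array","items":{"type":"array","items":{"type":"number"}}}},"required":["plan"]}

```bash
ls; mkdir -p pics; python3 - <<'E'
from bench import manip
import cv2
s=manip.sense(); print(s)
for n in("top","side"):
    d=manip.snapshot(n); cv2.imwrite(f"pics/{n}0.png",d["image"][:,:,::-1]); print(n,d["fx"],d["fy"],d["cx"],d["cy"],d["R"],d["t"])
E
```

```text
pics
{'time_s': 0.0, 'joint_positions': array([ 9.21714275e-01,  1.81543217e-01,  1.60801133e+00, -1.80985785e-05,
        1.35381806e+00, -2.06346125e-01]), 'joint_vel': array([-4.21201327e-04,  2.28838241e-03,  2.60576531e-03, -7.06030518e-04,
        3.96038704e-05,  5.35473211e-04]), 'joint_torque': array([-1.20193916e-03, -4.44860172e+01, -3.51343489e+01, -2.63512329e-04,
        8.93807912e-03, -1.47293053e-05]), 'tcp_pos': array([246.00435031, 519.09707165, 230.38133708]), 'tcp_rot': array([-3.61115187e-04,  2.19562415e-01,  9.75598049e-01, -8.13468065e-04]), 'contact_force': array([ 0.58236749, -1.08364606, -0.04561419]), 'ft_torque': array([-0.03911686, -0.00300549,  0.02684633]), 'width': 85.51670045765118}
top 573.949284391498 573.949284391498 320.65939287952307 226.11510518631619 [[ 1.07180825e-03 -9.99960194e-01 -8.85787764e-03]
 [-9.98317865e-01 -5.56489715e-04 -5.79752597e-02]
 [ 5.79680227e-02  8.90511585e-03 -9.98278722e-01]] [   5.20554501  581.47776461 1173.89943254]
side 514.4701753361438 514.4701753361438 324.4328474442063 245.04193648580735 [[-0.85526539 -0.51814454  0.00688056]
 [-0.40363235  0.65780369 -0.63590505]
 [ 0.32496467 -0.54664479 -0.77173663]] [506.32456617 265.98954353 697.53571881]
```

View pics/top0.png

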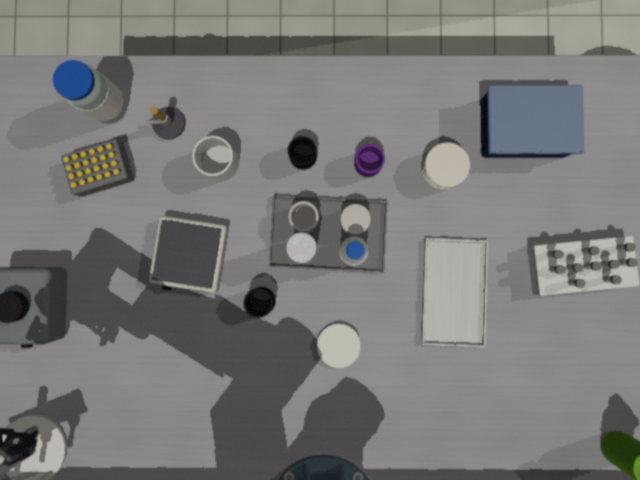

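View pics/side0.png

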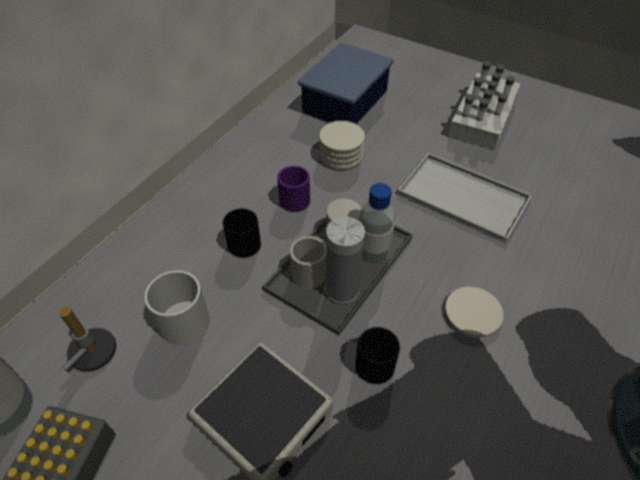

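```bash
cat > h.py <<'E'
from bench import manip
import numpy as np, cv2
def cloud(n):
    d=manip.snapshot(n); Z=d["depth"].astype(float)
    v,u=np.mgrid[0:480,0:640]
    P=np.stack([(u-d["cx"])/d["fx"]*Z,(v-d["cy"])/d["fy"]*Z,Z],-1)
    W=(P-d["t"])@d["R"]; W[Z==0]=np.nan
    return d,W
def ray(d,u,v,h):
    r=d["R"].T@np.array([(u-d["cx"])/d["fx"],(v-d["cy"])/d["fy"],1]); c=-d["R"].T@d["t"]
    return c+r*(h-c[2])/r[2]
def proj(d,X):
    c=d["R"]@np.array(X,float)+d["t"]; return d["fx"]*c[0]/c[2]+d["cx"],d["fy"]*c[1]/c[2]+d["cy"]
def blobs(d,W,lo,hi,amin=40):
    m=((W[...,2]>lo)&(W[...,2]<hi)).astype(np.uint8)
    n,l,st,ce=cv2.connectedComponentsWithStats(m)
    out=[]
    for i in range(1,n):
        if st[i,4]<amin: continue
        k=l==i; h=np.median(W[k][:,2])
        c=cv2.findContours(k.astype(np.uint8),cv2.RETR_EXTERNAL,cv2.CHAIN_APPROX_NONE)[0][0]
        Q=np.array([ray(d,*p[0],h)[:2] for p in c],np.float32)
        (x,y),r=cv2.minEnclosingCircle(Q)
        rect=cv2.minAreaRect(Q)
        out.append((ce[i].round(),st[i,4],round(h,1),(round(x,1),round(y,1)),round(2*r,1),np.round(rect[0],1),np.round(rect[1],1),round(rect[2],1)))
    return out
E
python3 - <<'E'
from h import *
d,W=cloud("top")
for lo,hi in((146,162),(60,78),(38,52),(9,20),(52,64),(78,95)):
    print(lo,hi)
    for b in blobs(d,W,lo,hi):
        if 120<b[0][0]<520 : print(*b)
E
```

```text
146 162
[301. 248.] 703 152.3 (534.2, 41.0) 54.9 [534.3  41.4] [53.2 53.2] 0.1
[355. 250.] 262 152.2 (529.0, -58.5) 33.5 [529.3 -58.3] [31.9 32. ] 26.5
60 78
[301. 151.] 205 63.3 (730.7, 43.9) 59.9 [731.2  44.2] [58.2 58.8] 56.6
[203. 148.] 102 69.5 (719.8, 223.7) 71.7 [729.9 236.8] [35.7 71.6] 52.5
[370. 158.] 205 63.3 (714.8, -92.9) 59.7 [714.8 -92.6] [58.1 58.7] 89.9
[222. 172.] 53 69.2 (691.6, 209.5) 58.2 [685.5 206.8] [14.2 58.2] 23.1
[303. 216.] 220 67.0 (598.4, 40.6) 59.8 [597.8  41.4] [57.9 57.7] 0.0
[355. 219.] 702 67.4 (592.3, -62.8) 59.8 [591.8 -63. ] [57.6 57.8] 45.0
[257. 303.] 197 63.4 (426.5, 129.7) 59.6 [426.7 129.7] [57.4 58.6] 45.1
38 52
[486. 129.] 138 44.3 (789.2, -349.4) 132.3 [ 785.  -332.7] [132.3  34.4] 14.2
[203. 150.] 51 46.1 (730.3, 238.7) 55.2 [734.4 244.3] [15.5 55.2] 53.3
[228. 170.] 49 45.1 (700.6, 199.7) 62.5 [696.2 194.6] [16.6 62.4] 49.5
[432. 180.] 45 41.1 (678.5, -227.5) 57.8 [ 674.3 -223.9] [57.7 12.6] 49.1
[186. 254.] 4155 43.1 (523.3, 276.2) 188.0 [523.2 276.4] [137.4 138. ] 81.5
9 20
[481. 111.] 42 15.2 (822.5, -331.3) 61.7 [ 822.6 -329.4] [ 4.
[... 563 characters left out ...]
 130.8 [ 345.4 -267.5] [ 24.4 129.5] 0.1
[323. 469.] 1005 12.2 (68.3, 1.5) 176.7 [90.2  1.6] [ 45.7 176.7] 0.3
52 64
[302. 150.] 175 61.6 (730.8, 43.8) 60.5 [731.3  44. ] [58.4 58.9] 90.0
[203. 149.] 57 57.3 (726.2, 233.3) 65.7 [732.1 241.7] [23.4 65.6] 54.5
[447. 165.] 1467 55.6 (703.1, -249.2) 89.9 [ 702.9 -249.2] [88.2 89.2] 44.9
[379. 156.] 84 61.6 (715.0, -102.7) 55.0 [ 716.8 -109.8] [54.5 24.9] 13.7
[228. 168.] 46 58.3 (700.5, 200.5) 63.0 [696.  194.7] [16.1 63. ] 52.2
[364. 169.] 51 61.9 (697.8, -84.6) 41.8 [692.8 -81.1] [41.8 12.6] 55.2
[258. 302.] 170 61.6 (426.6, 129.6) 60.4 [426.6 129.9] [57.5 58.7] 45.1
78 95
[212. 156.] 271 82.9 (716.4, 219.9) 80.3 [716.4 220.1] [79.2 78.3] 45.5
```

```bash
python3 - <<'E'
from h import *
d,W=cloud("top")
# tray lips
for nm,x0,x1,y0,y1 in(("side",320,600,-350,-190),("stor",470,660,-150,130)):
    m=(W[...,2]>8.5)&(W[...,2]<16)&(W[...,0]>x0)&(W[...,0]<x1)&(W[...,1]>y0)&(W[...,1]<y1)
    print(nm,cv2.minAreaRect(W[m][:,:2].astype(np.float32)))
hsv=cv2.cvtColor(d["image"],cv2.COLOR_RGB2HSV)
m=((W[...,2]>38)&(W[...,2]<50)&(hsv[...,2]<95)&(abs(W[...,0]-523)<80)&(abs(W[...,1]-276)<80)).astype(np.uint8)
m=cv2.morphologyEx(m,cv2.MORPH_OPEN,np.ones((5,5)))
print("dark",cv2.minAreaRect(W[m>0][:,:2].astype(np.float32)))
s,V=cloud("side")
for lo,hi in((148,160),(66,74),(42,50)):
    print(lo,hi)
    for b in blobs(s,V,lo,hi):
        if 250<b[3][0]<750: print(*b)
m=(V[...,2]>8.5)&(V[...,2]<16)&(V[...,0]>320)&(V[...,0]<600)&(V[...,1]>-350)&(V[...,1]<-190)
print(cv2.minAreaRect(V[m][:,:2].astype(np.float32)))
print(np.nanmedian(V[...,2][(abs(V[...,0]-450)<20)&(abs(V[...,1]+270)<30)]),np.nanmedian(W[...,2][(abs(W[...,0]-450)<20)&(abs(W[...,1]+270)<30)]))
E
```

```text
side ((444.9232177734375, -271.5226745605469), (131.28237915039062, 220.00537109375), 87.62334442138672)
stor ((566.1798095703125, -9.1441650390625), (239.86553955078125, 150.1187286376953), 86.91061401367188)
dark ((522.74658203125, 277.82562255859375), (121.7453842163086, 125.46595001220703), 82.15447998046875)
148 160
[380. 192.] 323 153.9 (528.4, -54.5) 39.1 [528.1 -55.3] [33.8 36.6] 31.6
[345. 233.] 975 154.0 (532.2, 44.3) 60.0 [532.7  44.4] [54.6 58.5] 18.7
66 74
[343. 209.] 569 69.1 (591.4, -60.8) 60.7 [594.2 -65.1] [56.3 49. ] 31.6
[378. 238.] 88 70.2 (517.8, -44.8) 47.5 [513.6 -39.7] [47.4 17.3] 39.8
[307. 252.] 298 68.6 (597.2, 43.4) 62.5 [597.2  44.3] [55.8 60.9] 31.5
[343. 278.] 101 70.2 (531.6, 45.7) 52.6 [526.   56.5] [52.5 28.2] 27.3
[169. 284.] 174 69.8 (721.5, 217.7) 71.4 [734.2 208.9] [71.4 35. ] 55.3
[181. 315.] 168 70.0 (707.5, 226.6) 77.1 [694.1 235.5] [77.1 32.1] 56.7
42 50
[487. 109.] 1297 43.5 (499.7, -525.6) 222.5 [ 499.7 -526.1] [ 99.7 203.7] 5.7
[340. 151.] 133 44.8 (696.5, -232.7) 83.2 [ 691.2 -220.3] [82.7 36.1] 23.1
[293. 176.] 75 46.8 (720.5, -101.2) 46
[... 824 characters left out ...]
5. 367.] 99 46.4 (421.7, 141.1) 55.1 [418.  150.9] [55.1 20.9] 20.1
[ 65. 413.] 74 49.2 (731.0, 423.1) 35.0 [731.3 422.5] [34.8  9.7] 26.2
[ 84. 446.] 724 48.9 (681.0, 440.6) 79.6 [686.5 443.1] [49.9 74.2] 17.2
[ 45. 423.] 54 49.2 (740.8, 445.1) 24.6 [740.7 444.8] [ 7.9 23.4] 81.9
[ 58. 427.] 59 49.1 (724.2, 438.6) 25.6 [724.  437.5] [ 9.4 24.6] 79.2
[ 38. 439.] 44 49.2 (734.4, 463.4) 21.4 [734.5 461.1] [21.2  7.9] 2.2
[ 35. 455.] 198 49.3 (715.8, 476.7) 55.8 [714.2 480.6] [53.7 30.1] 9.3
[ 34. 470.] 84 49.3 (708.4, 487.6) 28.0 [708.4 488.4] [25.9 12.3] 1.7
((444.315673828125, -271.22515869140625), (136.6467742919922, 220.8175506591797), 87.18741607666016)
4.151469034329048 2.410198054418589
```

```bash
cat >> h.py <<'E'
from scipy.spatial.transform import Rotation as Rn
TY=177.4
def go(x,y,z,yaw=TY):
    s=manip.sense(); q=s["tcp_rot"]; R=Rn.from_quat([q[1],q[2],q[3],q[0]])
    c,sn=np.cos(np.radians(yaw)),np.sin(np.radians(yaw))
    G=Rn.from_matrix(np.array([[c,sn,0],[sn,-c,0],[0,0,-1]]))
    print("t",round(s["time_s"],2),"tcp",s["tcp_pos"].round(1),"F",s["contact_force"].round(1),"w",round(s["width"],1))
    print("  shift",R.inv().apply(np.array([x,y,z])-s["tcp_pos"]).round(1),"rot",(R.inv()*G).as_rotvec().round(4))
E
python3 -c "
from h import *
go(529,-56.5,200)"
```

```text
t 0.25 tcp [246.2 519.4 230.9] F [-0.1  0.   0.3] w 85.3
  shift [-502.3 -399.2   31.1] rot [-7.000e-04 -3.000e-04 -3.974e-01]
```

Emit:
jog_arm(plan=[[-502, -399, 10, 0, 0, -0.397, 0.75], [-502, -399, 10, 0, 0, -0.397, 0.75], [-502, -399, 10, 0, 0, -0.397, 0.75], [-502, -399, 10, 0, 0, -0.397, 0.75], [-502, -399, 10, 0, 0, -0.397, 0.75]])

```text
time_s: 0.88
tcp_pos: [380.7, 246.0, 226.8]
tcp_rot: [0.0, 0.023, 1.0, -0.0]
contact_force: [1.2, 0.1, 0.3]
width: 63.8
```

```bash
python3 -c "
from h import *
go(529,-56.5,190)"
```

```text
t 0.88 tcp [380.7 246.  226.8] F [1.2 0.1 0.3] w 63.8
  shift [-161.9 -295.5   36.9] rot [-0.0004  0.0003  0.    ]
```

Emit:
jog_arm(plan=[[-162, -295.5, 25, 0, 0, 0, 0.75], [-162, -295.5, 25, 0, 0, 0, 0.75], [-162, -295.5, 25, 0, 0, 0, 0.75], [-162, -295.5, 25, 0, 0, 0, 0.75], [-162, -295.5, 25, 0, 0, 0, 0.75]])

```text
time_s: 1.5
tcp_pos: [517.8, -34.2, 203.9]
tcp_rot: [0.0, 0.023, 1.0, -0.0]
contact_force: [1.2, 0.9, 0.2]
width: 63.8
```

```bash
python3 -c "
from h import *
go(529,-56.5,119)"
```

```text
t 1.5 tcp [517.8 -34.2 203.9] F [1.2 0.9 0.2] w 63.8
  shift [-12.1 -21.7  84.9] rot [-0.0003  0.001  -0.0003]
```

Emit:
jog_arm(plan=[[-12, -21.7, 20, 0, 0, 0, 0.75], [-12, -21.7, 45, 0, 0, 0, 0.75], [-12, -21.7, 70, 0, 0, 0, 0.75], [-12, -21.7, 85, 0, 0, 0, 0.75], [-12, -21.7, 85, 0, 0, 0, 0.75]])

```text
time_s: 2.12
tcp_pos: [528.1, -56.1, 117.9]
tcp_rot: [-0.001, 0.023, 1.0, 0.0]
contact_force: [-0.1, -1.1, -0.5]
width: 64.3
```

```bash
python3 -c "
from h import *
go(529,-56.5,119)
for n in('top','side'):
    d=manip.snapshot(n); I=d['image'][:,:,::-1]; 
    I=I[150:350,250:450] if n=='top' else I[100:340,250:450]
    cv2.imwrite(f'pics/{n}1.png',cv2.resize(I,None,fx=2.4,fy=2.4))"
```

```text
t 2.12 tcp [528.1 -56.1 117.9] F [-0.1 -1.1 -0.5] w 64.3
  shift [-0.9 -0.3 -1.1] rot [ 0.0003 -0.0013 -0.0002]
```

View pics/side1.png

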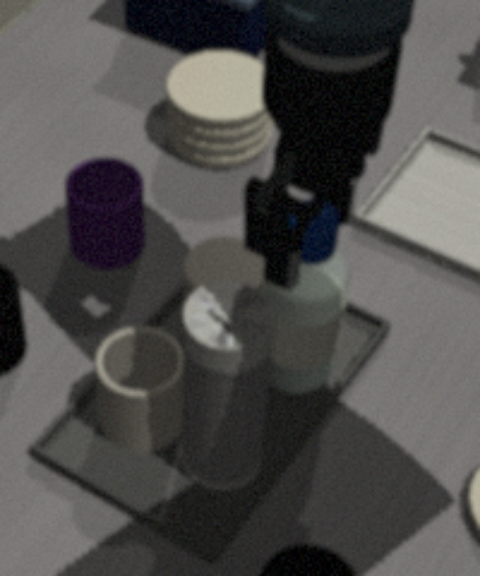

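The fingers straddle the blue cap (at ~(310,230) in the crop), clear of the canister at (225,400). Closing.

Emit:
jog_arm(plan=[[0, 0, 0, 0, 0, 0, 0.2], [0, 0, 0, 0, 0, 0, 0.2], [0, 0, 0, 0, 0, 0, 0.2], [0, 0, 0, 0, 0, 0, 0.2], [0, 0, 0, 0, 0, 0, 0.2]])

```text
time_s: 2.85
tcp_pos: [530.4, -57.0, 121.1]
tcp_rot: [0.002, 0.023, 1.0, -0.001]
contact_force: [0.0, -0.6, 6.2]
width: 32.6
```

```bash
python3 -c "
from h import *
go(529,-56.5,180)"
```

```text
t 2.85 tcp [530.4 -57.  121.1] F [ 0.  -0.6  6.2] w 32.6
  shift [  1.2   0.3 -59. ] rot [-0.0015  0.0044 -0.    ]
```

Emit:
jog_arm(plan=[[0, 0, -10, 0, 0, 0, 0.2], [0, 0, -25, 0, 0, 0, 0.2], [0, 0, -45, 0, 0, 0, 0.2], [0, 0, -60, 0, 0, 0, 0.2], [0, 0, -60, 0, 0, 0, 0.2]])

```text
time_s: 3.48
tcp_pos: [531.2, -57.1, 182.8]
tcp_rot: [0.004, 0.023, 1.0, -0.001]
contact_force: [0.5, 0.3, -2.5]
width: 32.6
```

```bash
python3 -c "
from h import *
go(494.6,-273.5,180)"
```

```text
t 3.48 tcp [531.2 -57.1 182.8] F [ 0.5  0.3 -2.5] w 32.6
  shift [  26.7 -217.8    3.1] rot [-0.0023  0.0075  0.    ]
```

Emit:
jog_arm(plan=[[4, -30, 2, -0.002, 0.007, 0, 0.2], [10, -80, 2, -0.002, 0.007, 0, 0.2], [18, -135, 2, -0.002, 0.007, 0, 0.2], [24, -185, 2, -0.002, 0.007, 0, 0.2], [26.7, -217.8, 2, -0.002, 0.007, 0, 0.2]])

```text
time_s: 4.1
tcp_pos: [493.5, -275.5, 180.2]
tcp_rot: [-0.0, 0.024, 1.0, 0.0]
contact_force: [0.2, 0.2, -3.8]
width: 33.0
```

```bash
python3 -c "
from h import *
go(494.6,-273.5,123)"
```

```text
t 4.1 tcp [ 493.5 -275.5  180.2] F [ 0.2  0.2 -3.8] w 33.0
  shift [-1.   2.  57.2] rot [ 0.0002 -0.0006 -0.0017]
```

Emit:
jog_arm(plan=[[-1, 2, 15, 0, 0, 0, 0.2], [-1, 2, 35, 0, 0, 0, 0.2], [-1, 2, 50, 0, 0, 0, 0.2], [-1, 2, 55, 0, 0, 0, 0.2], [-1, 2, 57.5, 0, 0, 0, 0.2]])

```text
time_s: 4.72
tcp_pos: [494.7, -273.1, 122.5]
tcp_rot: [-0.0, 0.023, 1.0, 0.0]
contact_force: [0.1, -0.9, -3.1]
width: 32.6
```

```bash
python3 -c "
from h import *
go(494.6,-273.5,121)
for n in('side',):
    d=manip.snapshot(n); I=d['image'][:,:,::-1]; 
    I=I[60:300,320:560]
    cv2.imwrite(f'pics/{n}2.png',cv2.resize(I,None,fx=2.4,fy=2.4))"
```

```text
t 4.72 tcp [ 494.7 -273.1  122.5] F [ 0.1 -0.9 -3.1] w 32.6
  shift [ 0.1 -0.4  1.5] rot [ 0.0004 -0.0007 -0.0011]
```

View pics/side2.png

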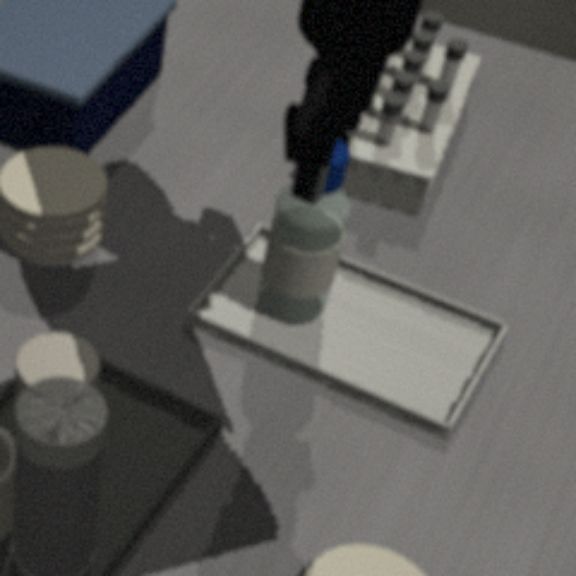

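Bottle is above the far part of the side tray, base near (290,310) in the crop; still hanging (−3 N). Lower to touch.

Emit:
jog_arm(plan=[[0, 0, 1, 0, 0, 0, 0.2], [0, 0, 2, 0, 0, 0, 0.2], [0, 0, 3, 0, 0, 0, 0.2]])

```text
time_s: 5.15
tcp_pos: [495.5, -273.8, 121.0]
tcp_rot: [0.001, 0.023, 1.0, -0.001]
contact_force: [-1.6, 1.6, 9.2]
width: 32.3
```

Touching. Release gently.

Emit:
jog_arm(plan=[[0, 0, -0.5, 0, 0, 0, 0.6], [0, 0, -0.5, 0, 0, 0, 0.6], [0, 0, -30, 0, 0, 0, 0.6], [0, 0, -60, 0, 0, 0, 0.6], [0, 0, -75, 0, 0, 0, 0.75]])

```text
time_s: 5.78
tcp_pos: [496.1, -274.3, 197.9]
tcp_rot: [0.002, 0.023, 1.0, -0.001]
contact_force: [0.5, -0.5, -0.2]
width: 63.7
```

```bash
python3 -c "
from h import *
go(533,42.5,200)
for n in('side',):
    d=manip.snapshot(n); I=d['image'][:,:,::-1]; 
    I=I[60:300,320:560]
    cv2.imwrite(f'pics/{n}3.png',cv2.resize(I,None,fx=2.4,fy=2.4))"
```

```text
t 5.78 tcp [ 496.1 -274.3  197.9] F [ 0.5 -0.5 -0.2] w 63.7
  shift [-22.1 318.2  -2.9] rot [-0.0028  0.0035 -0.0013]
```

View pics/side3.png

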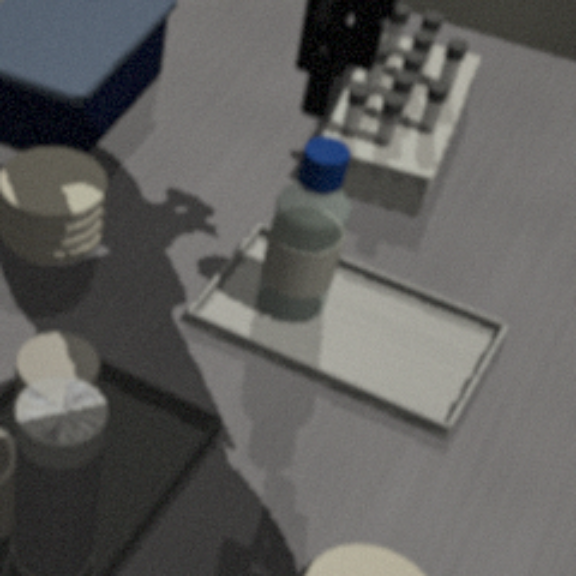

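Bottle stands free and upright in the tray (cap at (325,165), foot near (295,310)). Next the canister.

Emit:
jog_arm(plan=[[-22, 318, -3, -0.003, 0.0035, -0.001, 0.9], [-22, 318, -3, -0.003, 0.0035, -0.001, 0.9], [-22, 318, -3, -0.003, 0.0035, -0.001, 0.9], [-22, 318, -3, -0.003, 0.0035, -0.001, 0.9], [-22, 318, -3, -0.003, 0.0035, -0.001, 0.9]])

```text
time_s: 6.45
tcp_pos: [532.3, 38.5, 200.2]
tcp_rot: [0.0, 0.023, 1.0, -0.0]
contact_force: [1.4, 0.0, 0.3]
width: 76.9
```

```bash
python3 -c "
from h import *
go(533,42.5,110)"
```

```text
t 6.45 tcp [532.3  38.5 200.2] F [1.4 0.  0.3] w 76.9
  shift [-0.5  4.1 90.2] rot [-0.0009  0.0006 -0.0005]
```

Emit:
jog_arm(plan=[[-0.5, 4, 5, 0, 0, 0, 0.9], [-0.5, 4, 30, 0, 0, 0, 0.9], [-0.5, 4, 60, 0, 0, 0, 0.9], [-0.5, 4, 85, 0, 0, 0, 0.9], [-0.5, 4, 91, 0, 0, 0, 0.9]])

```text
time_s: 7.08
tcp_pos: [531.1, 41.6, 106.6]
tcp_rot: [-0.002, 0.023, 1.0, -0.0]
contact_force: [-0.8, -0.4, 0.1]
width: 76.8
```

Emit:
jog_arm(plan=[[0, 0, 0, 0, 0, 0, 0.4], [0, 0, 0, 0, 0, 0, 0.4], [0, 0, 0, 0, 0, 0, 0.4], [0, 0, 0, 0, 0, 0, 0.4], [0, 0, 0, 0, 0, 0, 0.4]])

```text
time_s: 7.7
tcp_pos: [531.2, 41.5, 106.9]
tcp_rot: [-0.002, 0.023, 1.0, -0.0]
contact_force: [-0.4, -1.6, -0.3]
width: 52.7
```

```bash
python3 -c "
from h import *
go(533,42.5,170)"
```

```text
t 7.7 tcp [531.2  41.5 106.9] F [-0.4 -1.6 -0.3] w 52.7
  shift [ -1.5   1.  -63.1] rot [-0.001  -0.0038 -0.0013]
```

Emit:
jog_arm(plan=[[0, 0, -10, 0, 0, 0, 0.4], [0, 0, -25, 0, 0, 0, 0.4], [0, 0, -45, 0, 0, 0, 0.4], [0, 0, -60, 0, 0, 0, 0.4], [0, 0, -60, 0, 0, 0, 0.4]])

```text
time_s: 8.32
tcp_pos: [532.7, 41.5, 168.9]
tcp_rot: [-0.0, 0.023, 1.0, -0.001]
contact_force: [0.5, 0.1, -4.2]
width: 53.0
```

```bash
python3 -c "
from h import *
go(394.6,-269.3,167)"
```

```text
t 8.32 tcp [532.7  41.5 168.9] F [ 0.5  0.1 -4.2] w 53.0
  shift [ 123.5 -316.9    2.3] rot [-0.0013 -0.     -0.0013]
```

Emit:
jog_arm(plan=[[12, -30, 2, 0, 0, 0, 0.4], [35, -90, 2, 0, 0, 0, 0.4], [58, -150, 2, 0, 0, 0, 0.4], [82, -210, 2, 0, 0, 0, 0.4], [103, -265, 2, 0, 0, 0, 0.4]])

```text
time_s: 8.95
tcp_pos: [416.9, -217.9, 166.8]
tcp_rot: [-0.0, 0.023, 1.0, -0.0]
contact_force: [1.3, -1.8, -3.4]
width: 53.0
```

```bash
python3 -c "
from h import *
go(394.6,-269.3,109.5)"
```

```text
t 8.95 tcp [ 416.9 -217.9  166.8] F [ 1.3 -1.8 -3.4] w 53.0
  shift [ 19.9 -52.3  57.4] rot [-0.001  -0.0002 -0.001 ]
```

Emit:
jog_arm(plan=[[15, -40, 0, 0, 0, 0, 0.4], [20, -52, 5, 0, 0, 0, 0.4], [20, -52, 25, 0, 0, 0, 0.4], [20, -52, 45, 0, 0, 0, 0.4], [20, -52, 54, 0, 0, 0, 0.4]])

```text
time_s: 9.57
tcp_pos: [393.9, -267.4, 111.1]
tcp_rot: [-0.001, 0.023, 1.0, 0.001]
contact_force: [0.7, -0.4, -3.8]
width: 52.8
```

```bash
python3 -c "
from h import *
go(394.6,-269.3,107)"
```

```text
t 9.57 tcp [ 393.9 -267.4  111.1] F [ 0.7 -0.4 -3.8] w 52.8
  shift [-0.8 -1.8  4.1] rot [ 0.0016 -0.0024 -0.0005]
```

Emit:
jog_arm(plan=[[-0.5, -1, 1.5, 0, 0, 0, 0.4], [-0.5, -1, 3, 0, 0, 0, 0.4], [-0.5, -1, 4, 0, 0, 0, 0.4], [-0.5, -1, 4, 0, 0, 0, 0.4]])

```text
time_s: 10.07
tcp_pos: [394.6, -268.6, 107.5]
tcp_rot: [-0.001, 0.023, 1.0, 0.001]
contact_force: [-0.5, -0.0, -3.9]
width: 52.7
```

Emit:
jog_arm(plan=[[0, 0, 0.7, 0, 0, 0, 0.4], [0, 0, 1.4, 0, 0, 0, 0.4], [0, 0, 1.4, 0, 0, 0, 0.4]])

```text
time_s: 10.45
tcp_pos: [395.0, -268.9, 106.9]
tcp_rot: [-0.0, 0.023, 1.0, 0.0]
contact_force: [-1.1, 2.4, 3.9]
width: 52.8
```

Contact. Release and rise.

Emit:
jog_arm(plan=[[0, 0, 0, 0, 0, 0, 0.8], [0, 0, 0, 0, 0, 0, 0.8], [0, 0, -30, 0, 0, 0, 0.8], [0, 0, -65, 0, 0, 0, 0.8], [0, 0, -95, 0, 0, 0, 0.8]])

```text
time_s: 11.08
tcp_pos: [395.2, -269.2, 203.1]
tcp_rot: [-0.0, 0.023, 1.0, -0.0]
contact_force: [-0.4, -0.2, 0.3]
width: 68.6
```

Emit:
jog_arm(plan=[[0, 100, 0, 0, 0, 0, 0.9], [0, 100, 0, 0, 0, 0, 0.9], [0, 100, 0, 0, 0, 0, 0.9]])

```text
time_s: 11.45
tcp_pos: [399.7, -167.4, 203.1]
tcp_rot: [-0.0, 0.021, 1.0, -0.0]
contact_force: [-0.9, -1.1, -0.2]
width: 77.1
```

```bash
python3 -c "
from h import *
go(598,42,150)
for n in('side','top'):
    d,W=cloud(n); I=d['image'][:,:,::-1]; 
    cv2.imwrite(f'pics/{n}4.png',I)
    for lo,hi in((146,160),(61,74)):
        for b in blobs(d,W,lo,hi):
            if 350<b[3][0]<620 and -300<b[3][1]<80: print(n,*b)
"
```

```text
t 11.45 tcp [ 399.7 -167.4  203.1] F [-0.9 -1.1 -0.2] w 77.1
  shift [-189.2  217.7   53.1] rot [-0.0002 -0.0002  0.0026]
side [456. 125.] 252 153.6 (493.3, -269.2) 43.8 [ 492.5 -269.5] [32.4 43.3] 21.3
side [512. 147.] 463 154.1 (393.4, -262.1) 65.9 [ 388.8 -262.4] [36.7 65.9] 4.3
side [445. 168.] 169 67.6 (491.5, -265.7) 56.3 [ 489.3 -256.2] [55.5 32.6] 10.7
side [493. 189.] 174 67.7 (397.3, -259.6) 53.6 [ 395.9 -250.1] [52.9 32.1] 6.5
side [344. 213.] 799 68.9 (590.9, -58.2) 66.4 [589.6 -59. ] [57.7 64.7] 31.0
side [308. 252.] 447 67.9 (596.7, 44.3) 65.5 [596.4  44.2] [57.4 62.9] 31.5
top [473. 270.] 272 152.1 (493.7, -274.0) 34.3 [ 494.4 -273.9] [31.  32.9] 0.1
top [477. 314.] 163 152.6 (409.3, -275.2) 48.5 [ 414.8 -279.6] [48.5 14.7] 51.6
top [303. 216.] 217 67.1 (598.5, 40.6) 59.8 [597.7  41.4] [57.9 57.7] 0.1
top [355. 219.] 697 67.4 (592.7, -62.9) 59.6 [591.8 -63. ] [57.6 57.8] 45.0
```

View pics/side4.png

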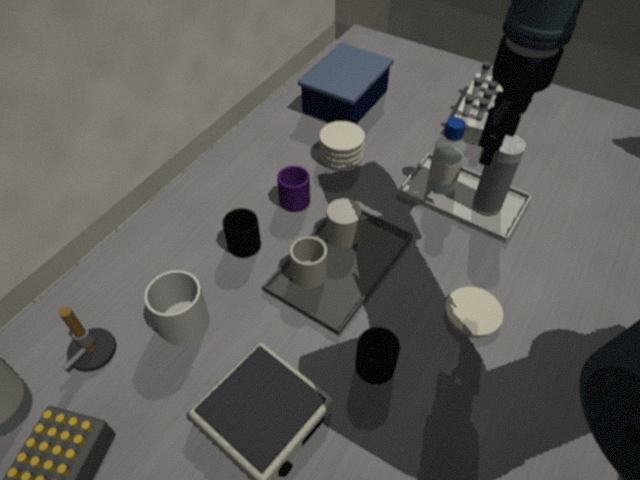

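View pics/top4.png

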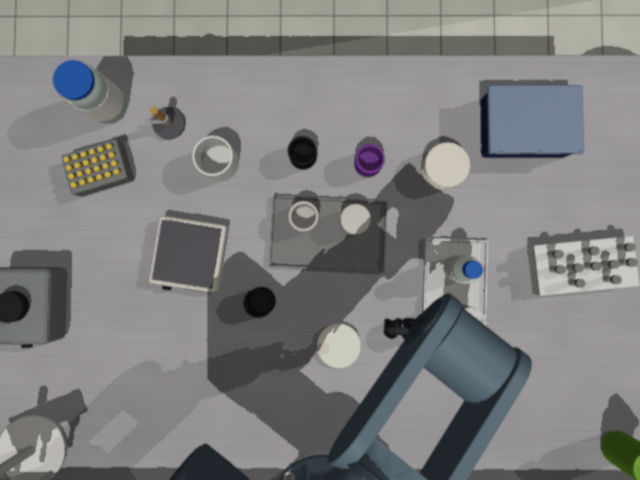

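Both vessels stand upright in the side tray (bottle cap (455,125), canister top (512,147) in side view); cups untouched. Now the open cup (303,216 in top view).

Emit:
jog_arm(plan=[[-189, 217, 30, 0, 0, 0.0026, 0.95], [-189, 217, 50, 0, 0, 0.0026, 0.95], [-189, 217, 60, 0, 0, 0.0026, 0.95], [-189, 217, 70, 0, 0, 0.0026, 0.95], [-189, 217, 80, 0, 0, 0.0026, 0.95]])

```text
time_s: 12.18
tcp_pos: [601.1, 38.9, 122.4]
tcp_rot: [0.001, 0.024, 1.0, -0.001]
contact_force: [1.3, -0.2, 0.8]
width: 81.1
```

```bash
python3 -c "
from h import *
go(598,41.3,27)"
```

```text
t 12.18 tcp [601.1  38.9 122.4] F [ 1.3 -0.2  0.8] w 81.1
  shift [ 3.4  2.3 95.4] rot [-0.0016  0.0019 -0.0026]
```

Emit:
jog_arm(plan=[[3.4, 2.3, 5, -0.001, 0.002, -0.0026, 0.95], [3.4, 2.3, 30, -0.001, 0.002, -0.0026, 0.95], [3.4, 2.3, 60, -0.001, 0.002, -0.0026, 0.95], [3.4, 2.3, 88, -0.001, 0.002, -0.0026, 0.95], [3.4, 2.3, 95, -0.001, 0.002, -0.0026, 0.95]])

```text
time_s: 12.8
tcp_pos: [596.6, 39.7, 25.7]
tcp_rot: [-0.002, 0.024, 1.0, -0.0]
contact_force: [0.1, 0.9, -0.6]
width: 81.5
```

Emit:
jog_arm(plan=[[0, 0, 0, 0, 0, 0, 0.5], [0, 0, 0, 0, 0, 0, 0.5], [0, 0, 0, 0, 0, 0, 0.5], [0, 0, 0, 0, 0, 0, 0.5]])

```text
time_s: 13.3
tcp_pos: [597.3, 39.4, 26.7]
tcp_rot: [-0.001, 0.023, 1.0, -0.001]
contact_force: [-0.5, -1.3, 3.3]
width: 57.5
```

```bash
python3 -c "
from h import *
go(598,42,127)"
```

```text
t 13.3 tcp [597.3  39.4  26.7] F [-0.5 -1.3  3.3] w 57.5
  shift [  -0.4    2.5 -100.3] rot [-0.0011 -0.0019 -0.0015]
```

Emit:
jog_arm(plan=[[0, 0, -10, 0, 0, 0, 0.5], [0, 0, -30, 0, 0, 0, 0.5], [0, 0, -60, 0, 0, 0, 0.5], [0, 0, -85, 0, 0, 0, 0.5], [0, 0, -90, 0, 0, 0, 0.5]])

```text
time_s: 13.92
tcp_pos: [599.3, 39.4, 120.1]
tcp_rot: [0.002, 0.023, 1.0, -0.001]
contact_force: [-0.0, -0.0, -1.4]
width: 57.8
```

```bash
python3 -c "
from h import *
go(522.5,278,117)"
```

```text
t 13.93 tcp [599.3  39.4 120.1] F [-0.  -0.  -1.4] w 57.8
  shift [ 87.9 234.7   2.5] rot [-0.0015  0.0034 -0.0013]
```

Emit:
jog_arm(plan=[[10, 28, 2, -0.001, 0.003, -0.001, 0.5], [32, 85, 2, -0.001, 0.003, -0.001, 0.5], [54, 145, 2, -0.001, 0.003, -0.001, 0.5], [75, 200, 2, -0.001, 0.003, -0.001, 0.5], [88, 234.5, 2, -0.001, 0.003, -0.001, 0.5]])

```text
time_s: 14.55
tcp_pos: [520.4, 280.2, 117.0]
tcp_rot: [-0.0, 0.022, 1.0, -0.0]
contact_force: [0.8, -0.2, -0.4]
width: 57.6
```

```bash
python3 -c "
from h import *
go(522.5,278,68.5)"
```

```text
t 14.55 tcp [520.4 280.2 117. ] F [ 0.8 -0.2 -0.4] w 57.6
  shift [-2.2 -2.1 48.5] rot [-0.0005 -0.0008  0.0018]
```

Emit:
jog_arm(plan=[[-2, -2, 12, 0, 0, 0.002, 0.5], [-2, -2, 30, 0, 0, 0.002, 0.5], [-2, -2, 42, 0, 0, 0.002, 0.5], [-2, -2, 46, 0, 0, 0.002, 0.5], [-2, -2, 47, 0, 0, 0.002, 0.5]])

```text
time_s: 15.18
tcp_pos: [522.5, 277.4, 69.6]
tcp_rot: [-0.001, 0.023, 1.0, -0.0]
contact_force: [0.0, -0.5, -1.6]
width: 57.8
```

Emit:
jog_arm(plan=[[0, 0, 1, 0, 0, 0, 0.5], [0, 0, 2, 0, 0, 0, 0.5]])

```text
time_s: 15.42
tcp_pos: [523.0, 277.4, 68.1]
tcp_rot: [-0.0, 0.024, 1.0, -0.0]
contact_force: [-0.4, -0.9, -0.6]
width: 58.3
```

Emit:
jog_arm(plan=[[0, 0, 0.7, 0, 0, 0, 0.5], [0, 0, 1.5, 0, 0, 0, 0.5]])

```text
time_s: 15.68
tcp_pos: [523.2, 277.4, 67.7]
tcp_rot: [-0.0, 0.023, 1.0, -0.0]
contact_force: [-4.6, -2.6, 12.0]
width: 58.4
```

Contact on the plate. Back off a hair, release, rise.

Emit:
jog_arm(plan=[[0, 0, -0.5, 0, 0, 0, 0.9], [0, 0, -0.5, 0, 0, 0, 0.9], [0, 0, -25, 0, 0, 0, 0.9], [0, 0, -60, 0, 0, 0, 0.9], [0, 0, -85, 0, 0, 0, 0.95]])

```text
time_s: 16.3
tcp_pos: [523.7, 277.6, 154.2]
tcp_rot: [0.001, 0.023, 1.0, -0.0]
contact_force: [0.1, -0.1, 0.3]
width: 81.6
```

```bash
python3 -c "
from h import *
go(592,-62.5,150)
for n in('side','top'):
    d,W=cloud(n); I=d['image'][:,:,::-1]; 
    cv2.imwrite(f'pics/{n}5.png',I)
"
```

```text
t 16.3 tcp [523.7 277.6 154.2] F [ 0.1 -0.1  0.3] w 81.6
  shift [ -84.2 -336.6    4.3] rot [-0.0001  0.0012 -0.0015]
```

View pics/side5.png

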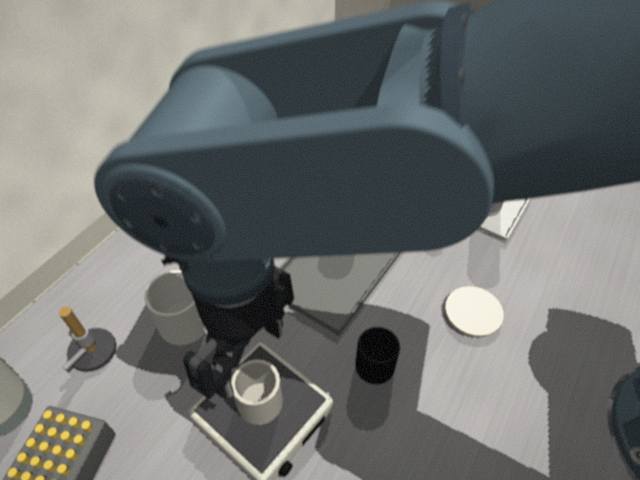

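Cup stands mouth-up near the middle of the plate (255,390). Moving to the second cup and measuring from there.

Emit:
jog_arm(plan=[[-84, -336.5, 0, 0, 0, 0, 0.95], [-84, -336.5, 0, 0, 0, 0, 0.95], [-84, -336.5, 0, 0, 0, 0, 0.95], [-84, -336.5, 0, 0, 0, 0, 0.95], [-84, -336.5, 0, 0, 0, 0, 0.95]])

```text
time_s: 17.02
tcp_pos: [586.2, -30.3, 154.4]
tcp_rot: [0.002, 0.023, 1.0, 0.001]
contact_force: [0.2, 0.1, -0.2]
width: 81.3
```

Emit:
jog_arm(plan=[[-7, -49, 15, 0, 0, 0, 0.95], [-7, -49, 15, 0, 0, 0, 0.95]])

```text
time_s: 17.27
tcp_pos: [589.7, -83.0, 136.5]
tcp_rot: [0.001, 0.026, 1.0, 0.001]
contact_force: [-0.6, 0.5, 0.1]
width: 81.0
```

```bash
python3 -c "
from h import *
go(592,-62.5,27)
for n in('side','top'):
    d,W=cloud(n)
    cv2.imwrite(f'pics/{n}6.png',d['image'][:,:,::-1])
    for lo,hi in((102,114),(61,73),(38,50)):
        for b in blobs(d,W,lo,hi):
            if 350<b[3][0]<620 and -100<b[3][1]<330: print(n,*b)
"
```

```text
t 17.27 tcp [589.7 -83.  136.5] F [-0.6  0.5  0.1] w 81.0
  shift [ -1.1  20.3 109.6] rot [ 0.0024  0.0011 -0.0066]
side [255. 384.] 741 109.5 (522.9, 279.9) 63.1 [522.5 279.2] [58.9 61.9] 61.3
side [344. 213.] 804 69.0 (590.7, -57.7) 67.3 [589.6 -59. ] [57.8 64.5] 31.6
side [378. 346.] 477 64.8 (425.7, 132.1) 61.4 [425.5 132.1] [58.6 60.6] 28.9
side [255. 382.] 156 66.8 (531.4, 271.4) 47.2 [537.2 266.4] [47.1 21. ] 49.0
side [263. 414.] 163 67.0 (517.7, 283.6) 56.7 [508.4 291.3] [56.7 24.1] 50.5
side [343. 231.] 158 43.9 (589.7, -56.6) 59.9 [584.6 -45.9] [59.5 32.8] 24.8
side [379. 340.] 144 44.3 (427.3, 125.0) 49.3 [430.  115.5] [49.3 24.7] 16.1
side [261. 416.] 7769 44.8 (521.5, 280.7) 188.0 [519.9 281.6] [137.1 137.5] 81.5
side [375. 368.] 156 43.7 (422.5, 137.3) 56.6 [417.7 149.5] [56.6 26.2] 22.0
side [259. 391.] 86 49.4 (531.5, 266.7) 23.8 [532.4 264.6] [19.9 21.1] 85.0
side [249. 397.] 51 49.2 (538.9, 275.9) 22.6 [539.9 279.4] [13.9 22.1] 69.3
top [178. 253.] 265 107.9 (524.6, 276.8) 60.2 [524.5 277. ] [57.4 59.6] 0.1
top [350. 228.] 141 67.3 (576.8, -57.0) 40.8 [573.8 -56. ] [39.9 18.8] 76.0
top [174. 252.] 44 67.8 (524.9, 283.4) 47.9 [526.1 293.8] [21.  47.9] 83.7
top [257. 303.] 182 63.7 (426.3, 130.0) 59.4 [426.3 130.1] [57.5 57.1] 45.4
top [188. 254.] 3251 43.0 (523.3, 275.2) 188.7 [522.9 276.5] [138.  137.7] 81.6
top [182. 253.] 239 47.6 (524.3, 283.7) 46.8 [524.7 284.9] [38.9 39.7] 45.4
```

View pics/top6.png

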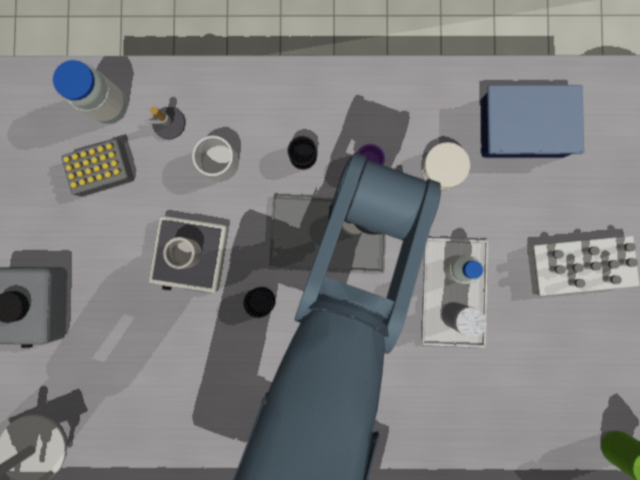

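Emit:
jog_arm(plan=[[-1, 20.5, 5, 0.002, 0.001, -0.006, 0.95], [-1, 20.5, 40, 0.002, 0.001, -0.006, 0.95], [-1, 20.5, 75, 0.002, 0.001, -0.006, 0.95], [-1, 20.5, 102, 0.002, 0.001, -0.006, 0.95], [-1, 20.5, 109, 0.002, 0.001, -0.006, 0.95]])

```text
time_s: 18.0
tcp_pos: [590.7, -55.6, 26.8]
tcp_rot: [-0.001, 0.02, 1.0, 0.001]
contact_force: [-0.9, 1.0, 0.7]
width: 81.1
```

```bash
python3 -c "
from h import *
go(591.3,-62.5,27)"
```

```text
t 18.0 tcp [590.7 -55.6  26.8] F [-0.9  1.   0.7] w 81.1
  shift [-0.9 -6.9 -0.3] rot [ 0.0024 -0.0025  0.0061]
```

Emit:
jog_arm(plan=[[-0.7, -6.9, 0, 0, 0, 0.005, 0.95], [-0.7, -6.9, 0, 0, 0, 0.005, 0.95]])

```text
time_s: 18.25
tcp_pos: [592.0, -62.4, 27.9]
tcp_rot: [-0.0, 0.022, 1.0, 0.001]
contact_force: [-0.3, -0.0, 0.5]
width: 81.0
```

Emit:
jog_arm(plan=[[0, 0, 0, 0, 0, 0, 0.5], [0, 0, 0, 0, 0, 0, 0.5], [0, 0, 0, 0, 0, 0, 0.5], [0, 0, 0, 0, 0, 0, 0.5]])

```text
time_s: 18.75
tcp_pos: [593.3, -62.8, 29.6]
tcp_rot: [0.001, 0.022, 1.0, 0.001]
contact_force: [-0.5, 1.1, 5.6]
width: 58.5
```

```bash
python3 -c "
from h import *
go(591.3,-62.5,167)"
```

```text
t 18.75 tcp [593.3 -62.8  29.6] F [-0.5  1.1  5.6] w 58.5
  shift [   1.8    0.4 -137.4] rot [0.0013 0.0022 0.0013]
```

Emit:
jog_arm(plan=[[0, 0, -15, 0, 0, 0, 0.5], [0, 0, -45, 0, 0, 0, 0.5], [0, 0, -90, 0, 0, 0, 0.5], [0, 0, -130, 0, 0, 0, 0.5], [0, 0, -150, 0, 0, 0, 0.5]])

```text
time_s: 19.38
tcp_pos: [594.2, -63.4, 183.6]
tcp_rot: [0.003, 0.022, 1.0, -0.0]
contact_force: [0.9, -0.5, -0.8]
width: 58.7
```

```bash
python3 -c "
from h import *
go(524.5,277.4,178)"
```

```text
t 19.38 tcp [594.2 -63.4 183.6] F [ 0.9 -0.5 -0.8] w 58.7
  shift [ 84.7 337.4   5. ] rot [0.0001 0.0068 0.0012]
```

Emit:
jog_arm(plan=[[8, 30, 3, 0, 0.007, 0.001, 0.5], [22, 88, 3, 0, 0.007, 0.001, 0.5], [37, 147, 3, 0, 0.007, 0.001, 0.5], [52, 205, 3, 0, 0.007, 0.001, 0.5], [66, 263, 3, 0, 0.007, 0.001, 0.5]])

```text
time_s: 20.0
tcp_pos: [539.3, 203.9, 181.3]
tcp_rot: [0.0, 0.023, 1.0, 0.0]
contact_force: [0.3, 0.3, 0.3]
width: 58.2
```

```bash
python3 -c "
from h import *
go(524.5,277.4,175)"
```

```text
t 20.0 tcp [539.3 203.9 181.3] F [0.3 0.3 0.3] w 58.2
  shift [18.1 72.7  6.3] rot [ 0.0003  0.0009 -0.0002]
```

Emit:
jog_arm(plan=[[10, 45, 3, 0, 0, 0, 0.5], [17, 69, 5, 0, 0, 0, 0.5], [17, 69, 6, 0, 0, 0, 0.5], [17, 69, 6, 0, 0, 0, 0.5]])

```text
time_s: 20.5
tcp_pos: [525.6, 273.0, 175.7]
tcp_rot: [0.001, 0.023, 1.0, -0.0]
contact_force: [-0.1, 0.4, -0.7]
width: 58.4
```

```bash
python3 -c "
from h import *
go(524.5,277.4,150)
for n in('side','top'):
    d,W=cloud(n)
    I=d['image'][:,:,::-1]
    I=I[300:480,160:340] if n=='side' else I[160:340,100:280]
    cv2.imwrite(f'pics/{n}7.png',cv2.resize(I,None,fx=3,fy=3))
"
```

```text
t 20.5 tcp [525.6 273.  175.7] F [-0.1  0.4 -0.7] w 58.4
  shift [ 1.3  4.3 25.7] rot [-0.      0.0012 -0.0003]
```

View pics/side7.png

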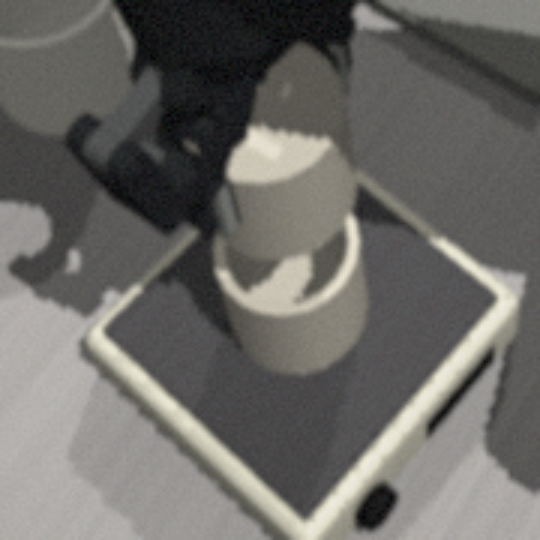

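View pics/top7.png

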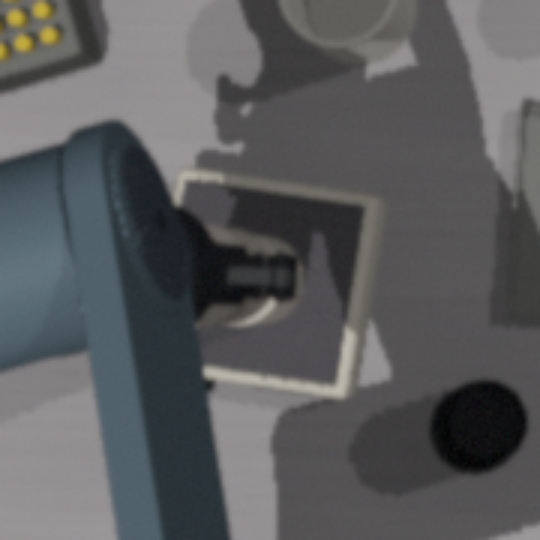

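The held cup hovers ~15 mm above the lower cup (rim (290,245) crop), needing ~4 mm more y. Shift and lower close.

Emit:
jog_arm(plan=[[1.3, 4.3, 5, 0, 0.001, 0, 0.5], [1.3, 4.3, 20, 0, 0.001, 0, 0.5], [1.3, 4.3, 30, 0, 0.001, 0, 0.5], [1.3, 4.3, 34, 0, 0.001, 0, 0.5], [1.3, 4.3, 34, 0, 0.001, 0, 0.5]])

```text
time_s: 21.22
tcp_pos: [524.6, 276.8, 141.0]
tcp_rot: [-0.0, 0.024, 1.0, -0.0]
contact_force: [0.9, 0.8, -1.7]
width: 58.5
```

```bash
python3 -c "
from h import *
go(524.5,277.4,136)
d,W=cloud('side')
I=d['image'][:,:,::-1]
cv2.imwrite(f'pics/side8.png',cv2.resize(I[340:440,200:320],None,fx=6,fy=6,interpolation=cv2.INTER_CUBIC))
"
```

```text
t 21.23 tcp [524.6 276.8 141. ] F [ 0.9  0.8 -1.7] w 58.5
  shift [0.1 0.6 5. ] rot [-0.0002 -0.0008 -0.0017]
```

View pics/side8.png

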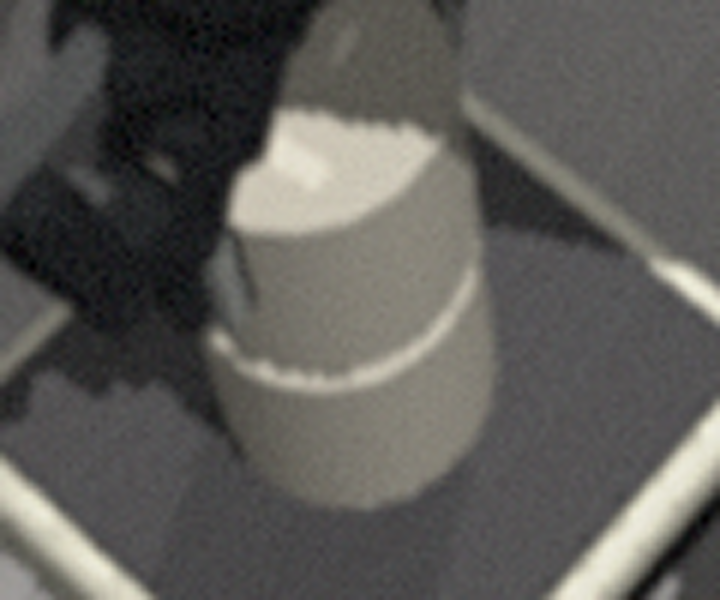

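Upper cup's wall lines up with the lower cup's edges on both sides (213 and ~480 px), even bright rim sliver. Lower to contact.

Emit:
jog_arm(plan=[[0, 0.5, 1.5, 0, 0, 0, 0.5], [0, 0.5, 3, 0, 0, 0, 0.5], [0, 0.5, 4, 0, 0, 0, 0.5]])

```text
time_s: 21.65
tcp_pos: [525.0, 277.5, 137.6]
tcp_rot: [0.0, 0.023, 1.0, 0.0]
contact_force: [-0.4, 1.1, -1.2]
width: 58.5
```

Emit:
jog_arm(plan=[[0.2, 0, 0.8, 0, 0, 0, 0.5], [0.2, 0, 1.6, 0, 0, 0, 0.5], [0.2, 0, 1.6, 0, 0, 0, 0.5]])

```text
time_s: 22.02
tcp_pos: [524.7, 277.4, 135.9]
tcp_rot: [0.0, 0.023, 1.0, 0.0]
contact_force: [-1.0, -0.7, -1.3]
width: 58.5
```

Emit:
jog_arm(plan=[[0, 0, 0.8, 0, 0, 0, 0.5], [0, 0, 1.2, 0, 0, 0, 0.5]])

```text
time_s: 22.28
tcp_pos: [525.1, 277.5, 135.6]
tcp_rot: [0.0, 0.023, 1.0, 0.0]
contact_force: [-2.0, -0.9, 6.3]
width: 58.1
```

```bash
python3 -c "
from h import *
d,W=cloud('side')
I=d['image'][:,:,::-1]
cv2.imwrite(f'pics/side9.png',cv2.resize(I[340:440,200:320],None,fx=6,fy=6,interpolation=cv2.INTER_CUBIC))
"
```

```text
(no output)
```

View pics/side9.png

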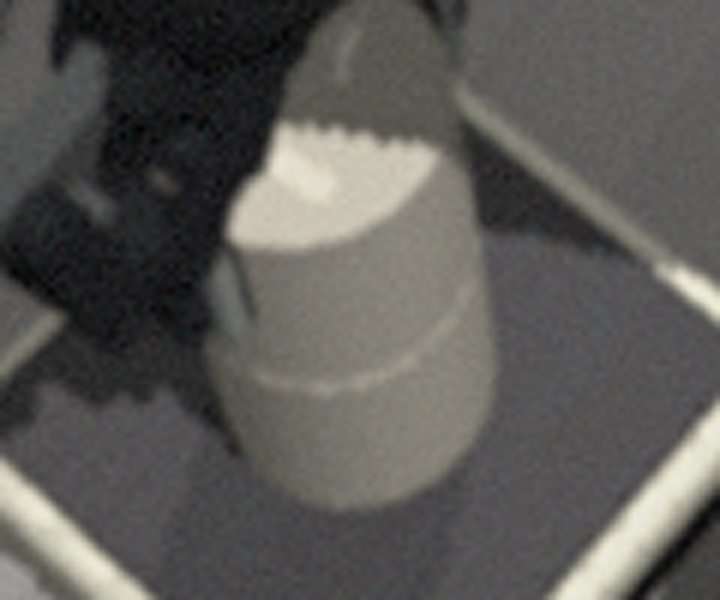

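Rims are in contact, seam at (320,385) with only a thin light line; edges flush. Release gently.

Emit:
jog_arm(plan=[[0, 0, -0.3, 0, 0, 0, 0.9], [0, 0, -0.3, 0, 0, 0, 0.9], [0, 0, -15, 0, 0, 0, 0.9], [0, 0, -45, 0, 0, 0, 0.9], [0, 0, -75, 0, 0, 0, 0.9]])

```text
time_s: 22.95
tcp_pos: [525.1, 277.5, 212.3]
tcp_rot: [0.001, 0.023, 1.0, 0.0]
contact_force: [0.4, 0.5, 0.6]
width: 77.0
```

```bash
python3 -c "
from h import *
go(394.6,-269,203)"
```

```text
t 22.95 tcp [525.1 277.5 212.3] F [0.4 0.5 0.6] w 77.0
  shift [ 104.7 -552.     8.9] rot [ 0.0004  0.0013 -0.0015]
```

Move partway to the canister and look.

Emit:
jog_arm(plan=[[60, -62, 0, 0, 0, 0, 0.9], [104, -200, 0, 0, 0, 0, 0.9], [104, -350, 0, 0, 0, 0, 0.9], [104, -350, 0, 0, 0, 0, 0.9], [104, -350, 0, 0, 0, 0, 0.9]])

```text
time_s: 23.58
tcp_pos: [416.8, -8.0, 213.3]
tcp_rot: [0.002, 0.023, 1.0, -0.0]
contact_force: [1.7, -0.3, -0.7]
width: 76.5
```

Emit:
jog_arm(plan=[[0, -75, 0, 0, 0, 0, 0.9], [0, -75, 0, 0, 0, 0, 0.9], [0, -75, 0, 0, 0, 0, 0.9]])

```text
time_s: 23.95
tcp_pos: [413.6, -83.4, 214.0]
tcp_rot: [0.002, 0.024, 1.0, -0.0]
contact_force: [0.0, -0.1, 0.1]
width: 76.9
```

```bash
python3 -c "
from h import *
go(394.6,-269,203)
for n in('side','top'):
    d,W=cloud(n)
    cv2.imwrite(f'pics/{n}10.png',d['image'][:,:,::-1])
    for lo,hi in((145,160),(168,180),(102,115)):
        for b in blobs(d,W,lo,hi):
            if 350<b[3][0]<620 and -300<b[3][1]<330: print(n,*b)
"
```

```text
t 23.95 tcp [413.6 -83.4 214. ] F [ 0.  -0.1  0.1] w 76.9
  shift [  10.  -186.3   11. ] rot [-0.0003  0.0047 -0.0032]
side [455. 125.] 232 153.5 (492.7, -268.6) 45.6 [ 494.4 -268.1] [28.1 45.6] 17.2
side [509. 146.] 665 154.0 (396.0, -261.7) 67.4 [ 395.1 -261.9] [50.  67.1] 8.2
side [256. 384.] 280 152.4 (519.4, 282.8) 58.3 [510.4 291.3] [58.3 27.7] 46.6
side [249. 359.] 2095 175.2 (522.8, 280.0) 63.3 [523.3 279.8] [58.5 62.1] 34.7
side [442. 147.] 162 108.4 (501.0, -260.2) 52.6 [ 504.1 -256.4] [23.7 51.5] 49.8
side [499. 172.] 191 108.2 (396.3, -261.1) 56.1 [ 394.7 -251.9] [54.1 37.2] 11.7
side [260. 400.] 206 108.6 (518.6, 282.1) 57.9 [507.9 289.5] [57.9 26. ] 55.0
top [185. 254.] 50 153.8 (523.1, 264.3) 53.6 [522.  255.2] [18.4 53.6] 83.0
top [473. 270.] 278 151.6 (493.8, -274.1) 34.4 [ 493.6 -274. ] [32.8 32.9] 89.2
top [470. 322.] 737 152.2 (399.1, -267.8) 56.5 [ 398.9 -267.5] [54.5 54.1] 44.6
top [169. 252.] 861 173.6 (524.7, 276.6) 60.1 [525.6 276.5] [57.6 59.7] 0.1
top [463. 269.] 263 108.4 (494.3, -273.9) 54.3 [ 494.9 -270.8] [47.8 54. ] 82.5
```

View pics/side10.png

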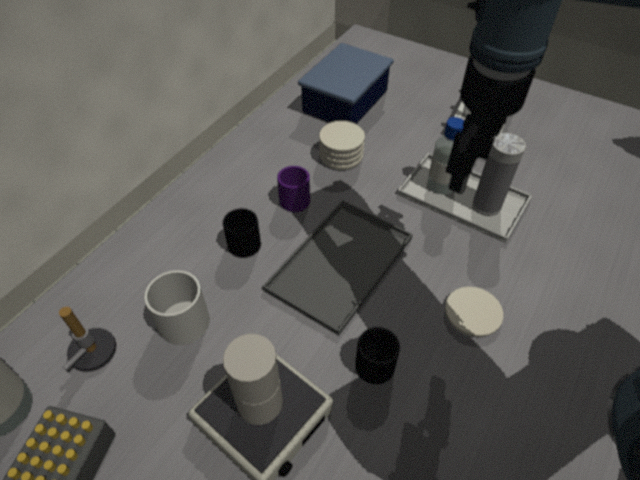

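View pics/top10.png

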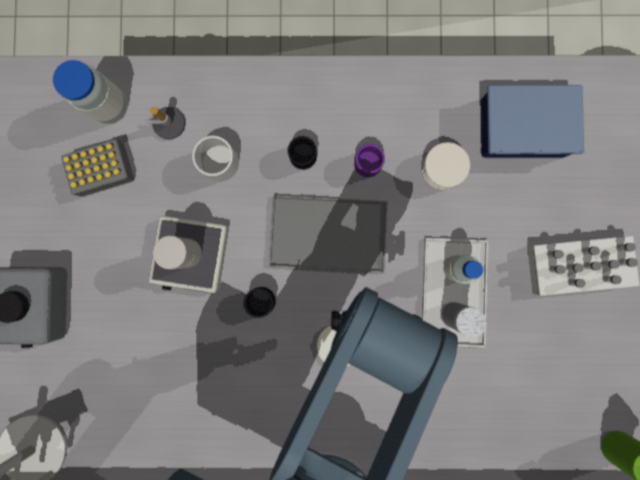

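The stack sits plumb on the plate (top view: lower cup (524.6,276.8), upper (524.7,276.6) mm). Now the canister, returning by the measured displacement (+135.1, +308.8).

Emit:
jog_arm(plan=[[7, -184.5, 8, 0, 0.004, -0.003, 0.9], [7, -184.5, 8, 0, 0.004, -0.003, 0.9], [7, -184.5, 8, 0, 0.004, -0.003, 0.9], [7, -184.5, 8, 0, 0.004, -0.003, 0.9], [7, -184.5, 8, 0, 0.004, -0.003, 0.9]])

```text
time_s: 24.68
tcp_pos: [398.6, -264.0, 205.0]
tcp_rot: [-0.0, 0.02, 1.0, 0.001]
contact_force: [0.6, 0.4, -0.3]
width: 77.1
```

```bash
python3 -c "
from h import *
go(397.5,-267.8,107)"
```

```text
t 24.68 tcp [ 398.6 -264.   205. ] F [ 0.6  0.4 -0.3] w 77.1
  shift [ 0.9 -4.  98. ] rot [ 0.0018 -0.0008  0.0047]
```

Emit:
jog_arm(plan=[[1, -4, 10, 0.002, 0, 0.005, 0.9], [1, -4, 40, 0.002, 0, 0.005, 0.9], [1, -4, 70, 0.002, 0, 0.005, 0.9], [1, -4, 92, 0.002, 0, 0.005, 0.9], [1, -4, 98, 0.002, 0, 0.005, 0.9]])

```text
time_s: 25.3
tcp_pos: [396.8, -265.4, 105.2]
tcp_rot: [-0.002, 0.022, 1.0, 0.001]
contact_force: [-0.2, -0.4, 0.3]
width: 76.8
```

Emit:
jog_arm(plan=[[0, 0, 0, 0, 0, 0, 0.9], [0, 0, 0, 0, 0, 0, 0.4], [0, 0, 0, 0, 0, 0, 0.4], [0, 0, 0, 0, 0, 0, 0.4], [0, 0, 0, 0, 0, 0, 0.4]])

```text
time_s: 25.92
tcp_pos: [397.5, -266.4, 106.4]
tcp_rot: [-0.001, 0.022, 1.0, 0.0]
contact_force: [0.1, -1.5, 6.0]
width: 53.0
```

```bash
python3 -c "
from h import *
go(397.5,-267.8,170)"
```

```text
t 25.93 tcp [ 397.5 -266.4  106.4] F [ 0.1 -1.5  6. ] w 53.0
  shift [  0.1  -1.4 -63.6] rot [ 0.0005 -0.0013  0.0014]
```

Emit:
jog_arm(plan=[[0, 0, -10, 0, 0, 0.001, 0.4], [0, 0, -25, 0, 0, 0.001, 0.4], [0, 0, -45, 0, 0, 0.001, 0.4], [0, 0, -60, 0, 0, 0.001, 0.4], [0, 0, -60, 0, 0, 0.001, 0.4]])

```text
time_s: 26.55
tcp_pos: [398.3, -267.1, 167.9]
tcp_rot: [0.0, 0.022, 1.0, -0.001]
contact_force: [0.2, -0.4, -4.8]
width: 52.5
```

```bash
python3 -c "
from h import *
go(532.6,41.7,167)"
```

```text
t 26.55 tcp [ 398.3 -267.1  167.9] F [ 0.2 -0.4 -4.8] w 52.5
  shift [-120.3  314.5    0.5] rot [-0.0016  0.0008  0.0005]
```

Emit:
jog_arm(plan=[[-5, 30, 0, -0.001, 0, 0, 0.4], [-22, 85, 0, -0.001, 0, 0, 0.4], [-45, 140, 0, -0.001, 0, 0, 0.4], [-68, 195, 0, -0.001, 0, 0, 0.4], [-90, 245, 0, -0.001, 0, 0, 0.4]])

```text
time_s: 27.18
tcp_pos: [499.2, -24.3, 166.9]
tcp_rot: [-0.0, 0.022, 1.0, -0.0]
contact_force: [0.8, -0.4, -4.4]
width: 52.6
```

```bash
python3 -c "
from h import *
go(532.6,41.7,167)"
```

```text
t 27.18 tcp [499.2 -24.3 166.9] F [ 0.8 -0.4 -4.4] w 52.6
  shift [-30.4  67.4  -0.1] rot [-0.0004 -0.0002  0.0008]
```

Emit:
jog_arm(plan=[[-20, 45, 0, 0, 0, 0.001, 0.4], [-30, 65, 10, 0, 0, 0.001, 0.4], [-30, 65, 30, 0, 0, 0.001, 0.4], [-30, 65, 48, 0, 0, 0.001, 0.4], [-30, 65, 55, 0, 0, 0.001, 0.4]])

```text
time_s: 27.8
tcp_pos: [530.6, 39.2, 109.9]
tcp_rot: [-0.002, 0.023, 1.0, 0.0]
contact_force: [-0.5, -0.1, -4.5]
width: 53.1
```

```bash
python3 -c "
from h import *
go(532.6,41.7,107)"
```

```text
t 27.8 tcp [530.6  39.2 109.9] F [-0.5 -0.1 -4.5] w 53.1
  shift [-1.9  2.6  2.9] rot [-0.     -0.0036 -0.0008]
```

Emit:
jog_arm(plan=[[-1.5, 2.5, 0, 0, -0.003, 0, 0.4], [-1.5, 2.5, 1.5, 0, -0.003, 0, 0.4], [-1.5, 2.5, 3, 0, -0.003, 0, 0.4], [-1.5, 2.5, 3.5, 0, -0.003, 0, 0.4]])

```text
time_s: 28.3
tcp_pos: [532.4, 41.6, 106.7]
tcp_rot: [0.0, 0.023, 1.0, -0.0]
contact_force: [0.1, -0.7, -3.7]
width: 53.1
```

Emit:
jog_arm(plan=[[0, 0, 0.8, 0, 0, 0, 0.4], [0, 0, 1.6, 0, 0, 0, 0.4], [0, 0, 1.6, 0, 0, 0, 0.4]])

```text
time_s: 28.68
tcp_pos: [533.2, 41.5, 106.4]
tcp_rot: [0.001, 0.023, 1.0, -0.0]
contact_force: [-2.8, 0.3, 6.7]
width: 52.9
```

Emit:
jog_arm(plan=[[0, 0, 0, 0, 0, 0, 0.8], [0, 0, 0, 0, 0, 0, 0.8], [0, 0, -30, 0, 0, 0, 0.8], [0, 0, -65, 0, 0, 0, 0.8], [0, 0, -100, 0, 0, 0, 0.8]])

```text
time_s: 29.3
tcp_pos: [533.0, 41.5, 207.4]
tcp_rot: [0.001, 0.023, 1.0, -0.0]
contact_force: [0.3, 0.4, -0.2]
width: 68.5
```

```bash
python3 -c "
from h import *
go(494.0,-274,205)"
```

```text
t 29.3 tcp [533.   41.5 207.4] F [ 0.3  0.4 -0.2] w 68.5
  shift [  24.4 -316.9    2.5] rot [-0.0003  0.0016 -0.0009]
```

Emit:
jog_arm(plan=[[24.4, -317, 2.5, 0, 0.001, 0, 0.75], [24.4, -317, 2.5, 0, 0.001, 0, 0.75], [24.4, -317, 2.5, 0, 0.001, 0, 0.75], [24.4, -317, 2.5, 0, 0.001, 0, 0.75], [24.4, -317, 2.5, 0, 0.001, 0, 0.75]])

```text
time_s: 29.92
tcp_pos: [494.3, -270.7, 205.2]
tcp_rot: [0.001, 0.023, 1.0, -0.0]
contact_force: [1.5, 0.8, -0.1]
width: 64.3
```

Emit:
jog_arm(plan=[[0, 0, 0, 0, 0, 0, 0.75]])

```text
time_s: 30.05
tcp_pos: [493.4, -275.1, 205.2]
tcp_rot: [0.001, 0.026, 1.0, -0.001]
contact_force: [0.8, 1.5, 0.1]
width: 64.2
```

```bash
python3 -c "
from h import *
go(494.5,-274,120)
d,W=cloud('top')
cv2.imwrite(f'pics/top11.png',d['image'][:,:,::-1])
for b in blobs(d,W,145,160):
    if 350<b[3][0]<620 and -300<b[3][1]<330: print(*b)
"
```

```text
t 30.05 tcp [ 493.4 -275.1  205.2] F [0.8 1.5 0.1] w 64.2
  shift [-0.9  1.3 85.2] rot [-0.002   0.0018 -0.0065]
[302. 247.] 695 152.5 (534.8, 39.0) 54.9 [534.3  39.6] [53.2 53.2] 0.1
[185. 253.] 57 152.0 (524.0, 265.7) 55.3 [523.5 256.4] [20.6 55.3] 87.1
```

Canister back within ~2 mm (534.8,39.0 vs 534.2,41.0). Now the bottle.

Emit:
jog_arm(plan=[[-0.9, 1.3, 20, -0.002, 0.002, -0.006, 0.75], [-0.9, 1.3, 45, -0.002, 0.002, -0.006, 0.75], [-0.9, 1.3, 70, -0.002, 0.002, -0.006, 0.75], [-0.9, 1.3, 85, -0.002, 0.002, -0.006, 0.75], [-0.9, 1.3, 85, -0.002, 0.002, -0.006, 0.75]])

```text
time_s: 30.72
tcp_pos: [494.1, -269.9, 118.2]
tcp_rot: [-0.002, 0.021, 1.0, 0.002]
contact_force: [0.3, 0.6, -0.1]
width: 64.1
```

Emit:
jog_arm(plan=[[0, 0, 0, 0, 0, 0, 0.2], [0, 0, 0, 0, 0, 0, 0.2], [0, 0, 0, 0, 0, 0, 0.2], [0, 0, 0, 0, 0, 0, 0.2], [0, 0, 0, 0, 0, 0, 0.2]])

```text
time_s: 31.35
tcp_pos: [494.7, -270.6, 119.2]
tcp_rot: [-0.001, 0.021, 1.0, 0.001]
contact_force: [0.1, -1.3, 5.2]
width: 32.8
```

```bash
python3 -c "
from h import *
go(494.5,-274,180)"
```

```text
t 31.35 tcp [ 494.7 -270.6  119.2] F [ 0.1 -1.3  5.2] w 32.8
  shift [  0.2  -3.3 -60.8] rot [ 0.0022 -0.0017  0.0026]
```

Emit:
jog_arm(plan=[[0, 0, -10, 0.002, 0, 0.002, 0.2], [0, 0, -25, 0.002, 0, 0.002, 0.2], [0, 0, -45, 0.002, 0, 0.002, 0.2], [0, 0, -60, 0.002, 0, 0.002, 0.2], [0, 0, -60, 0.002, 0, 0.002, 0.2]])

```text
time_s: 31.98
tcp_pos: [495.6, -271.3, 180.9]
tcp_rot: [0.0, 0.022, 1.0, -0.001]
contact_force: [0.1, 0.6, -3.2]
width: 32.8
```

```bash
python3 -c "
from h import *
go(530,-57,180)"
```

```text
t 31.98 tcp [ 495.6 -271.3  180.9] F [ 0.1  0.6 -3.2] w 32.8
  shift [-24.8 215.6   0.6] rot [-0.0016  0.0007  0.0006]
```

Emit:
jog_arm(plan=[[-4, 30, 0, -0.001, 0, 0, 0.2], [-10, 80, 0, -0.001, 0, 0, 0.2], [-17, 135, 0, -0.001, 0, 0, 0.2], [-22, 185, 0, -0.001, 0, 0, 0.2], [-24.8, 212, 0, -0.001, 0, 0, 0.2]])

```text
time_s: 32.6
tcp_pos: [529.2, -57.8, 179.6]
tcp_rot: [-0.001, 0.021, 1.0, 0.0]
contact_force: [0.8, -0.6, -4.0]
width: 32.4
```

Emit:
jog_arm(plan=[[0, 0, 0, 0, 0, 0, 0.2], [0, 0, 0, 0, 0, 0, 0.2]])

```text
time_s: 32.85
tcp_pos: [528.7, -58.1, 179.0]
tcp_rot: [-0.001, 0.021, 1.0, 0.0]
contact_force: [0.4, 0.0, -2.7]
width: 32.7
```

```bash
python3 -c "
from h import *
go(530,-57,122)"
```

```text
t 32.85 tcp [528.7 -58.1 179. ] F [ 0.4  0.  -2.7] w 32.7
  shift [-1.4  1.1 57. ] rot [ 0.0002 -0.0022  0.003 ]
```

Emit:
jog_arm(plan=[[-1.2, 1, 15, 0, -0.002, 0.002, 0.2], [-1.2, 1, 35, 0, -0.002, 0.002, 0.2], [-1.2, 1, 50, 0, -0.002, 0.002, 0.2], [-1.2, 1, 54, 0, -0.002, 0.002, 0.2], [-1.2, 1, 57, 0, -0.002, 0.002, 0.2]])

```text
time_s: 33.48
tcp_pos: [530.0, -57.5, 121.9]
tcp_rot: [0.0, 0.022, 1.0, 0.0]
contact_force: [-0.2, -0.5, -2.4]
width: 32.8
```

Emit:
jog_arm(plan=[[0, 0, 1, 0, 0, 0, 0.2], [0, 0, 2, 0, 0, 0, 0.2]])

```text
time_s: 33.72
tcp_pos: [530.4, -57.6, 120.4]
tcp_rot: [0.001, 0.022, 1.0, -0.0]
contact_force: [0.8, 0.2, -3.3]
width: 32.7
```

Emit:
jog_arm(plan=[[0, 0, 0.8, 0, 0, 0, 0.2], [0, 0, 1.6, 0, 0, 0, 0.2], [0, 0, 1.6, 0, 0, 0, 0.2]])

```text
time_s: 34.1
tcp_pos: [530.8, -57.7, 119.3]
tcp_rot: [0.001, 0.022, 1.0, -0.0]
contact_force: [0.8, -0.1, -0.0]
width: 33.0
```

Emit:
jog_arm(plan=[[0, 0, 0.7, 0, 0, 0, 0.2], [0, 0, 0.7, 0, 0, 0, 0.2]])

```text
time_s: 34.35
tcp_pos: [531.3, -57.8, 119.2]
tcp_rot: [0.002, 0.022, 1.0, -0.0]
contact_force: [-0.2, 0.5, 3.1]
width: 32.7
```

Floor contact. Release, rise, retreat toward the robot.

Emit:
jog_arm(plan=[[0, 0, -0.3, 0, 0, 0, 0.6], [0, 0, -0.3, 0, 0, 0, 0.6], [0, 0, -30, 0, 0, 0, 0.6], [0, 0, -65, 0, 0, 0, 0.6], [0, 0, -110, 0, 0, 0, 0.6]])

```text
time_s: 34.98
tcp_pos: [530.1, -57.5, 229.2]
tcp_rot: [0.0, 0.022, 1.0, 0.0]
contact_force: [0.6, -0.1, 0.1]
width: 51.3
```

Emit:
jog_arm(plan=[[40, -60, 0, 0, 0, 0, 0.6], [80, -120, 0, 0, 0, 0, 0.6], [120, -180, 0, 0, 0, 0, 0.6], [120, -180, 0, 0, 0, 0, 0.6], [120, -180, 0, 0, 0, 0, 0.6]])

```text
time_s: 35.6
tcp_pos: [401.2, -233.4, 229.2]
tcp_rot: [0.0, 0.024, 1.0, -0.0]
contact_force: [0.0, -0.0, 0.5]
width: 51.3
```

```bash
python3 -c "
from h import *
for n in('side','top'):
    d,W=cloud(n)
    cv2.imwrite(f'pics/{n}12.png',d['image'][:,:,::-1])
    for lo,hi in((145,160),(168,180),(78,95),(52,64)):
        for b in blobs(d,W,lo,hi):
            if 450<b[3][0]<740 and -300<b[3][1]<330: print(n,*b)
"
```

```text
side [380. 191.] 343 153.9 (527.1, -56.5) 41.9 [527.6 -56. ] [32.  41.3] 28.0
side [345. 232.] 1019 154.0 (532.6, 43.4) 62.1 [532.1  43.1] [52.7 61.8] 31.0
side [255. 385.] 285 152.9 (519.3, 282.9) 58.3 [510.2 291.5] [58.3 27.7] 46.6
side [249. 359.] 2106 175.1 (522.9, 279.9) 62.9 [523.3 279.8] [58.5 62.2] 34.7
side [376. 229.] 232 86.4 (528.9, -52.6) 59.0 [526.2 -44.4] [57.4 36.1] 13.0
side [344. 270.] 234 86.2 (530.9, 46.0) 54.5 [525.6  54.7] [53.2 31.9] 31.5
side [172. 295.] 649 84.0 (714.5, 222.4) 84.3 [714.6 222.2] [79.1 83.5] 75.5
side [261. 407.] 252 86.6 (521.2, 281.0) 58.9 [510.8 290.7] [58.9 30.1] 47.0
side [342. 136.] 1095 56.9 (701.5, -246.1) 94.4 [ 701.  -246.4] [87.3 89.8] 31.7
side [292. 172.] 152 58.8 (720.9, -99.8) 53.3 [ 725.6 -106.8] [52.1 32.7] 38.0
side [294. 188.] 173 58.9 (710.5, -84.8) 60.0 [705.1 -76.1] [58.2 35.9] 31.6
side [238. 215.] 166 59.6 (736.7, 38.5) 53.6 [741.8  32.5] [52.3 33.9] 41.9
side [241. 234.] 182 58.5 (726.4, 49.8) 58.8 [717.8  59.9] [58.6 31.7] 40.4
side [377. 241.] 133 58.0 (519.2, -49.9) 50.6 [514.3 -44.9] [50.2 20.2] 44.5
side [342. 281
[... 353 characters left out ...]
53.2 53.2] 0.1
top [185. 254.] 54 152.9 (523.1, 265.5) 53.9 [521.6 256.1] [18.9 53.9] 81.0
top [357. 250.] 261 152.2 (530.4, -62.0) 33.8 [530.7 -62.2] [31.1 33. ] 0.1
top [169. 252.] 857 173.4 (524.7, 276.7) 60.0 [524.9 276.9] [58.5 58.5] 64.0
top [212. 156.] 276 83.0 (716.5, 219.8) 80.2 [716.4 220.1] [79.2 78.2] 45.2
top [194. 254.] 53 86.0 (522.8, 263.1) 51.5 [521.3 254.8] [16.7 51.5] 79.9
top [303. 151.] 167 61.6 (730.3, 43.9) 61.2 [730.3  43. ] [60.6 56.8] 11.5
top [201. 151.] 53 57.5 (726.1, 239.4) 59.9 [729.3 246.5] [16.4 59.9] 66.0
top [447. 165.] 1444 55.6 (703.1, -249.2) 89.9 [ 702.9 -249.2] [88.2 89.2] 44.9
top [367. 159.] 160 61.3 (714.1, -92.7) 61.7 [714.6 -90. ] [54.  61.6] 79.8
```

View pics/side12.png

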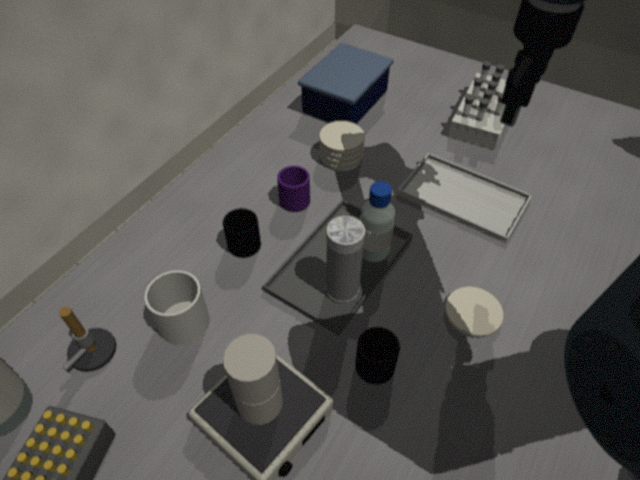

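View pics/top12.png

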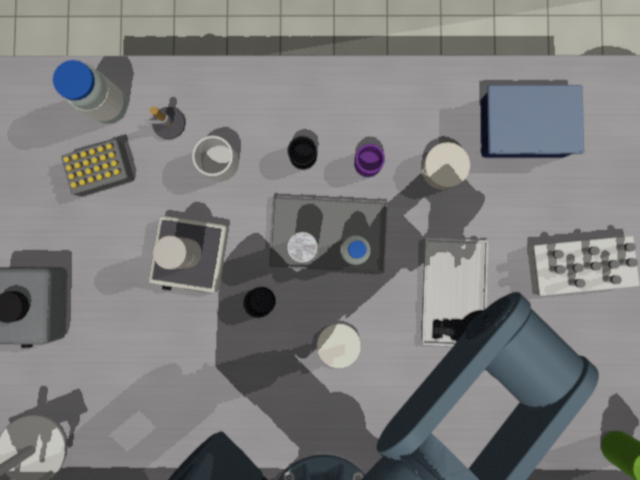

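All stands as wanted: bottle 3.8 mm and canister 2.1 mm from their start spots, stack plumb at (249,359)/(260,400) in the side view, beaker and dishes unmoved. Handing in.

Emit:
jog_arm(plan=[[0, 0, 0, 0, 0, 0, 0.6], [0, 0, 0, 0, 0, 0, 0.6]])

```text
time_s: 35.95
tcp_pos: [402.9, -230.8, 229.0]
tcp_rot: [0.0, 0.022, 1.0, 0.0]
contact_force: [0.6, 0.3, -0.4]
width: 51.3
```

```bash
python3 -c "
from bench import manip
print(manip.job_done())"
```

```text
the job is handed in; nothing more can be done
None
```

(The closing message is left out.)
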